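# Seat the check thermometer in the full-depth well of the block heater

### The job

Take the thermometer probe out of its white stand and put it in the one well of the block heater that lets it go fully home, with its collar flush on the metal block. The other three wells look the same but have a spacer hidden at the bottom, so feel for the stop: lower the probe in, do not let it drop or force it against the block. Leave it seated there and let go, and do not disturb the dishes, tube rack and marker pen.

Things in the scene. Friction and masses are not known exactly. Their poses are not given: they have to be found in the camera images.
- probe: thermometer probe, upright, 146 mm long, 0.06 to 0.13 kg, round about its z axis (up). Origin at the tip. Steel stem 9 mm in diameter from 0 to 72 mm, its last 5 mm tapering to 3.6 mm; steel collar 28 mm in diameter from 72 to 76 mm; black round handle 18 mm in diameter from 76 to 146 mm. It starts hanging in the stand by its collar; pull it straight up 75 mm to free it
- probe_tip (a point): the tip (lower end) of the probe's stem
- probe_collar (a point): centre of the underside of the probe's collar, 72 mm above the tip
- stand: fixed white block, 80 x 80 x 85 mm high, with one upright hole in the middle of its top, in which the probe is parked. Origin: centre of its underside
- heater: fixed dry-block heater, 200 (x) by 150 mm (y), yaw varies. Origin: centre of its underside. Control panel, 65 mm high, at its -x side; at +x an aluminium block 100 x 100 mm, top 95 mm above the table, centred at 35 mm along +x, with four upright wells 11 mm in diameter, 50 mm apart in a square; grey housing 85 mm high round it
- well0 (a point): centre of the mouth of a well, level with the block's top (heater's +x, +y corner). One of the four wells (which one varies and cannot be seen) is 77 mm deep and takes the whole 72 mm stem; the other three hold a rigid spacer, so that the probe stops 30 to 42 mm deep with its collar 30 to 42 mm off the block
- well1 (a point): centre of the mouth of a well, in the plane of the block's top (heater +x, -y corner)
- well2 (a point): centre of the mouth of a well, in the plane of the block's top (heater -x, +y corner)
- well3 (a point): centre of the mouth of a well, in the plane of the block's top (heater -x, -y corner)
- dishes: bystander: loose stack of four dishes with red lids, 90 mm in diameter, 64 mm high. Origin: centre of its underside
- tube_rack: bystander: loose yellow rack of capped tubes, 200 x 70 mm, 99 mm high, long along its x. Origin: centre of its underside
- marker: bystander: loose green and white marker pen lying flat, 140 mm long along its x, 14 mm thick. Origin: underside, 50 mm from its green end

How it is judged:
At the end, for the whole second after the job is handed in: the probe stands upright (within 0.08 rad) and at rest in the full-depth well, the middle of its collar's underside within 4 mm of the centre of the well's mouth, and is released ((distance between probe_collar and well0 below 0.004 m or distance between probe_collar and well1 below 0.004 m or distance between probe_collar and well2 below 0.004 m or distance between probe_collar and well3 below 0.004 m) and angle between probe's own z axis and vertical below 0.08 rad and linear speed of probe below 0.01 m/s); the robot touches nothing.
It fails at once if the probe is dropped or shot into a well (faster than 0.4 m/s with its tip in the block) (linear speed of probe above 0.4 m/s and z of probe_tip in the frame of heater below 0.093 m and horizontal distance between probe_tip and heater below 0.09 m).
It fails at once if the probe is forced against the heater with more than 40 N (contact force between probe and heater above 40 N).
It fails at once if the stack of dishes is disturbed (over 20 mm) (distance of dishes from where it was at the start of the episode above 0.02 m).
It fails at once if the tube rack is disturbed (over 20 mm) (distance of tube_rack from where it was at the start of the episode above 0.02 m).
It fails at once if the marker pen is disturbed (over 20 mm) (distance of marker from where it was at the start of the episode above 0.02 m).
It also fails if it takes over 64 s, if anything falls off the work surface, if the arm or the gripper's body presses on something with over 40 N, if the wrist force passes 120 N, or if a joint passes its speed limit or range.

### The arm

A 6-joint arm with a two-finger parallel gripper is mounted at the origin on the work surface. World frame = base frame: x ahead of the robot, y to its left, z up, the work surface at z = 0. Lengths are in m, angles in rad, forces in N, time in s.
With the tool pointing down it reaches from about 0.4 to 0.825 m from the base axis. Payload 7 kg.
Tool frame: the origin (TCP) lies at the centre of the arm's flange, where the gripper is bolted on; the fingertips stand 178 mm ahead of it and the grasp point (between the pads) lies arm.tcp_to_grasp ahead of it (arm.tcp_to_grasp is the distance from the TCP to the grasp point, in m); z points along the fingers, y is the direction in which the jaws open and shut (so a half turn about z gives the same grasp; the last joint's range is limited). The gripper opens to 88 mm and grips with 3 to 60 N. Pads are 19 mm wide; open, the fingers measure 130 mm over their backs; the gripper's body (78 mm by 193 mm) begins 47 mm behind the grasp point.
Start: joints at [1.557, 0.359, 0.012, 0, -1.224, -0.288], TCP at [0.201, 0.644, 0.405] pointing down, gripper open.
Joint ranges: [-3.07, 3.07], [-1.43, 2.12], [-1.02, 1.25], [-3.03, 1.67], [-3.05, -0], [-3.03, 3.03]. Speed limits (rad/s): [2.39, 2.39, 3.01, 3.14, 3.14, 3.14].

### API

Orientations are given as [roll, pitch, yaw] about the fixed x, y, z axes, in that order (R = Rz(yaw) Ry(pitch) Rx(roll)).
In Python, from station import arm gives the robot as it stands.
- The arm moves only by the tool move_arm, never from a script. Its argument "deltas" is a list of rows, each a list of 6 numbers: the shift along the world's x, y, z in mm, then the turn, a rotation vector about the world's x, y, z in degrees. In form: [[tx, ty, tz, ax, ay, az], ...]. A call has exactly 5 rows; each row shifts and turns the commanded pose from where the row before left it; what a row does not reach is not made up. A row lasts 1/12 s, in which the tool goes at most 41.7 mm and 7.16 degrees, less where a joint would pass 70% of its speed; a pose out of reach is approached as far as the arm can. A call with a gripper value outside its range is refused whole. "claw" is the closure in counts, from 0 (fully open) to 255 (shut), set as the call begins (left out, the last holds). The fingers move at their own pace and stop on an object; "squeeze" is the grip in N (left out, the last holds). Time passes only in rows, so rows that do not move let the fingers close, or fill a call up. It gives the time, the measured TCP pose, the force and the opening at its end, in the units of the state.
- arm.get_state(): the state, without advancing time (a new reading comes with each control period).
- arm.grab_frame(name): name is "side" or "top"; returns the picture (400x640x3 uint8, red, green, blue); there is no depth.
- arm.calibration(name): a dict with "intrinsics" (3x3 intrinsics, pixels), "k1" (the pictures are not rectified: a ray, as slopes to the right and down, at radius r is drawn at 1 + k1 r^2 times it, then the intrinsics apply), "T" (4x4, takes a point from camera to world coordinates). Camera axes: x right, y up, looking along -z (the intrinsics and any distortion apply to the point x, -y, -z); pixel columns grow to the right and rows downward; lengths in m; the calibration is good to about 2 mm. A picture is of the moment at which its call begins. calibration takes no time and is no camera call.
- arm.job_done(): hands the job in, once; it reports no verdict.
Trained networks look in the newest picture that a camera, given by its name, has taken for a name from the list of things; names that differ only in an ending like _2 or _b are one class to them, and where a whole thing is asked for, a point or a joint stands for the part that bears it (a point fixed in the world has none). Each returns a list of dicts, best first, with "score" (0 to 1); they miss things now and then, are a little off and sometimes report something else, mostly with a low value. They report only what shows in the picture. A call takes as long as a camera call.
- arm.spot_in(thing, camera): "xy" ([column, row] in pixels, amid what is visible of it).
- arm.masks_of(thing, camera): "pixels" (400x640 bool, what is visible of it) and "xy" ([column, row] in pixels, amid what is visible of it).
- arm.spot_point(thing, camera): "xy" ([column, row] in pixels: a listed point, or the origin of a listed thing).
The state is a dict: "t": time; "q": joint angles; "qd": joint speeds; "joint_efforts": joint torques, N m; "eef_pos": TCP position; "ee_rot": TCP orientation; "force": force on the tool from outside, world axes, zero at the start; "moment": the same for the moment, N m; "width": finger opening in m.
Only numpy, scipy, OpenCV 4.12 (cv2) and the standard library are available. Lean on these libraries where they do the work, as an engineer would, in place of code of your own. Each camera call takes 0.05 s, during which the arm holds its last target. There are 200 camera calls.

## Working session

There is one attempt and no reset: what is moved stays moved. The work goes in short steps, Python scripts to look and compute and a tool call to move; the robot and the scene stay as the last step left them, time stands still between calls to the robot, and variables do not carry over. Pictures are saved under pics/ and viewed, about 8 in all and at most 12, crops included, and the job is handed in when it is done.

Besides the shell and the picture viewer there is one more tool, called after "Call:" by a JSON object that holds its "fn" and its "kwargs". move_arm: Moves the arm, as the interface text tells. Its arguments: {"type":"object","properties":{"deltas":{"type":"array","items":{"type":"array","items":{"type":"number"}}},"claw":{"type":"number"},"squeeze":{"type":"number"}},"required":["deltas"]}

```bash
mkdir -p pics
cat > h.py <<'E'
import numpy as np, cv2
from station import arm
def ray(cam,xy):
    c=arm.calibration(cam);K=np.array(c["intrinsics"]);T=np.array(c["T"]);k=c["k1"]
    d=np.array([(xy[0]-K[0,2])/K[0,0],(xy[1]-K[1,2])/K[1,1]]);u=d.copy()
    for _ in range(30): u=d/(1+k*(u@u))
    return T[:3,3],T[:3,:3]@np.array([u[0],-u[1],-1.])
def atz(cam,xy,z):
    o,d=ray(cam,xy);return (o+d*(z-o[2])/d[2])
def proj(cam,p):
    c=arm.calibration(cam);K=np.array(c["intrinsics"]);T=np.array(c["T"])
    q=T[:3,:3].T@(np.array(p)-T[:3,3]);u=np.array([q[0],-q[1]])/-q[2];u=u*(1+c["k1"]*(u@u))
    return K[:2,:2]@u+K[:2,2]
def tri(a,b):
    (o1,d1),(o2,d2)=a,b
    s=np.linalg.lstsq(np.c_[d1,-d2],o2-o1,rcond=None)[0]
    p,q=o1+s[0]*d1,o2+s[1]*d2
    return (p+q)/2,np.linalg.norm(p-q)
E
python3 - <<'E'
from h import *
np.set_printoptions(precision=4,suppress=True)
ims=[]
for c in("side","top"):
    im=arm.grab_frame(c);cv2.imwrite(f"pics/{c}0.png",im[...,::-1]);print(c,np.array(arm.calibration(c)["T"])[:3,3])
R={}
H=dict(probe_collar=.085,well0=.095,well1=.095,well2=.095,well3=.095,heater=0,stand=0,dishes=0,tube_rack=0,marker=0)
for n,z in H.items():
    for c in("side","top"):
        r=arm.spot_point(n,c)
        if r: R[n,c]=r[0]["xy"];print(n,c,round(r[0]["score"],2),np.round(r[0]["xy"],1),atz(c,r[0]["xy"],z)[:2])
    if (n,"side") in R and (n,"top") in R: print("   tri",*tri(ray("side",R[n,"side"]),ray("top",R[n,"top"])))
print(arm.tcp_to_grasp,arm.get_state())
E
```

```text
side [ 0.3967 -0.8872  0.753 ]
top [ 0.4178 -0.1032  1.4659]
probe_collar side 0.74 [264.4 139.7] [0.4616 0.2488]
probe_collar top 0.42 [216.6 235.9] [0.4552 0.2498]
   tri [0.4584 0.2497 0.0845] 0.006480087564179952
well0 side 0.94 [321.7 210.8] [ 0.562  -0.1277]
well0 top 0.94 [336.8 182.7] [ 0.6032 -0.1127]
   tri [ 0.5854 -0.1108  0.0813] 0.039186711737237305
well1 side 0.94 [321.7 210.8] [ 0.562  -0.1277]
well1 top 0.94 [336.8 182.7] [ 0.6032 -0.1127]
   tri [ 0.5854 -0.1108  0.0813] 0.039186711737237305
well2 side 0.94 [321.7 210.8] [ 0.562  -0.1277]
well2 top 0.94 [336.8 182.7] [ 0.6032 -0.1127]
   tri [ 0.5854 -0.1108  0.0813] 0.039186711737237305
well3 side 0.94 [321.7 210.8] [ 0.562  -0.1277]
well3 top 0.94 [336.8 182.7] [ 0.6032 -0.1127]
   tri [ 0.5854 -0.1108  0.0813] 0.039186711737237305
heater side 0.94 [311.4 238.3] [ 0.5376 -0.1194]
heater top 0.85 [339.3 208.2] [ 0.535 -0.119]
   tri [ 0.5363 -0.1191 -0.0003] 0.002580418907412691
stand side 0.91 [267.2 163.2] [0.4638 0.2461]
stand top 0.66 [219.6 232.7] [0.4674 0.2617]
   tri [ 0.4664  0.2649 -0.0125] 0.002907871721
[... 209 characters left out ...]
rack top 0.76 [452.5 225.1] [ 0.4716 -0.4748]
   tri [ 0.4701 -0.475  -0.001 ] 0.002971069775232317
marker side 0.46 [358.8 182.2] [0.7229 0.0904]
marker top 0.72 [271.1 151.2] [0.7238 0.0939]
   tri [ 0.7243  0.0943 -0.003 ] 0.00016484077103354655
0.1593 {'t': 1.1, 'q': array([ 1.5571,  0.3586,  0.0119, -0.    , -1.2241, -0.2881]), 'qd': array([-0.0005, -0.0018, -0.0004, -0.0002,  0.0002,  0.0008]), 'joint_efforts': array([  0.0006, -58.2395,  29.3303,   7.0026,   0.0122,  -0.    ]), 'eef_pos': array([0.2006, 0.6445, 0.4047]), 'ee_rot': array([ 3.1416,  0.    , -0.3018]), 'force': array([-0.541 ,  0.079 ,  0.2518]), 'moment': array([-0.0043, -0.0163, -0.003 ]), 'width': 0.08749768569968662}
```

Run:
```python
from h import *
np.set_printoptions(precision=4,suppress=True)
for c in("side","top"):
    for r in arm.spot_point("well0",c): print(c,round(r["score"],2),np.round(r["xy"],1),atz(c,r["xy"],.095)[:2])
    for r in arm.spot_point("probe_tip",c)+arm.spot_in("probe",c): print(c,"probe",round(r["score"],2),np.round(r["xy"],1))
a=cv2.imread("pics/side0.png");b=cv2.imread("pics/top0.png")
cv2.imwrite("pics/v1.png",np.hstack([cv2.resize(a[160:270,250:400],(400,293),interpolation=3),cv2.resize(b[150:260,270:420],(400,293),interpolation=3)]))
```

```text
side 0.94 [321.7 210.8] [ 0.562  -0.1277]
side 0.84 [336.9 203.7] [ 0.6043 -0.1086]
side 0.69 [324.4 193. ] [ 0.5832 -0.0605]
side probe 0.46 [263.5 125.1]
top 0.94 [336.8 182.7] [ 0.6032 -0.1127]
top 0.81 [344.5 202.7] [ 0.5432 -0.1337]
top 0.78 [321.4 187.4] [ 0.5905 -0.0668]
top 0.69 [331.6 206.9] [ 0.5319 -0.0954]
```

View pics/top0.png

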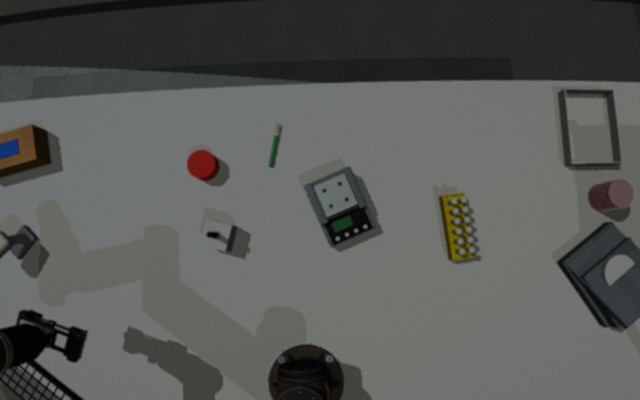

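View pics/side0.png

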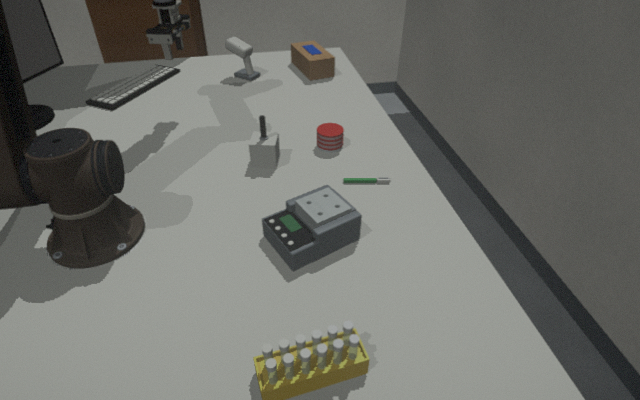

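View pics/v1.png

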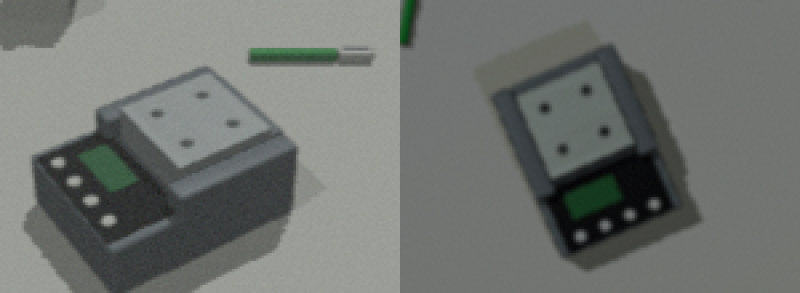

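Run:
```python
from h import *
from scipy.optimize import least_squares
np.set_printoptions(precision=4,suppress=True)
G={c:255-cv2.imread(f"pics/{c}0.png",0).astype(float) for c in("side","top")}
S={"side":[(308.9,202.4),(325.8,195.6),(337.4,206.1),(320.1,213.6)],"top":[(324,190.5),(339.8,183.8),(346.5,199.2),(330.8,206)]}
obs=[]
for c in S:
    for u,v in S[c]:
        for _ in range(6):
            X,Y=np.meshgrid(*[np.arange(round(t)-3,round(t)+4) for t in(u,v)])
            P=G[c][Y,X];w=np.clip(P-np.median(P)-8,0,None)*(np.hypot(X-u,Y-v)<3.2);u,v=(w*X).sum()/w.sum(),(w*Y).sum()/w.sum()
        obs.append((c,u,v));print(c,round(u,1),round(v,1),atz(c,(u,v),.095)[:2])
def wells(p):
    x,y,a=p;R=np.array([[np.cos(a),-np.sin(a)],[np.sin(a),np.cos(a)]])
    return [np.r_[[x,y]+R@np.array(s)*.025,.095] for s in((1,1),(1,-1),(-1,1),(-1,-1))]
def f(p,cs=("side","top")):
    W=wells(p);r=[]
    for c,u,v in obs:
        if c in cs:
            d=[proj(c,w)-(u,v) for w in W];r+=list(min(d,key=np.linalg.norm))
    return np.array(r)
for cs in(("side",),("top",),("side","top")):
    s=least_squares(f,[.572,-.095,-.35],args=(cs,));print(cs,s.x,np.sqrt(np.mean(s.fun**2)));print(np.array(wells(s.x)))
# probe
for c,(x0,x1,y0,y1) in dict(side=(250,285,105,145),top=(195,245,215,260)).items():
    print(c,[ (z,proj(c,(.46,.25,z)).round(1)) for z in(.089,.159)])
    for n in("probe","stand"):
        for r in arm.masks_of(n,c)[:1]:
            m=r["pixels"];ys,xs=np.nonzero(m);print(n,r["score"],m.sum(),xs.mean(),ys.mean(),xs.min(),xs.max(),ys.min(),ys.max())
b=cv2.imread("pics/top0.png")[205:265,190:250];a=cv2.imread("pics/side0.png")[110:170,235:295]
cv2.imwrite("pics/v2.png",np.hstack([cv2.resize(t,(400,400),interpolation=3) for t in(a,b)]))
```

```text
side 308.4 202.2 [ 0.5366 -0.0891]
side 325.3 195.3 [ 0.5835 -0.0702]
side 336.8 206.0 [ 0.6021 -0.117 ]
side 319.6 213.3 [ 0.5552 -0.1359]
top 323.8 190.2 [ 0.5819 -0.0738]
top 339.4 183.4 [ 0.6008 -0.1203]
top 346.2 198.9 [ 0.5543 -0.1391]
top 330.6 205.6 [ 0.5358 -0.0926]
('side',) [ 0.5693 -0.1031  0.3795] 0.08180481691332049
[[ 0.5833 -0.0706  0.095 ]
 [ 0.6018 -0.1171  0.095 ]
 [ 0.5369 -0.0891  0.095 ]
 [ 0.5554 -0.1356  0.095 ]]
('top',) [ 0.5682 -0.1064  0.384 ] 0.035594870755714436
[[ 0.582  -0.0739  0.095 ]
 [ 0.6008 -0.1202  0.095 ]
 [ 0.5357 -0.0926  0.095 ]
 [ 0.5544 -0.139   0.095 ]]
('side', 'top') [ 0.5687 -0.1052  0.3818] 0.3688327747164894
[[ 0.5826 -0.0727  0.095 ]
 [ 0.6012 -0.1191  0.095 ]
 [ 0.5362 -0.0913  0.095 ]
 [ 0.5548 -0.1377  0.095 ]]
side [(0.089, array([263.7, 138.4])), (0.159, array([261.9, 117.9]))]
probe 0.52 201 262.5273631840796 127.06965174129353 257 268 115 139
stand 0.9 975 264.44307692307694 150.75179487179489 249 279 131 168
top [(0.089, array([216.2, 234.3])), (0.159, array([209.9, 233.6]))]
probe 0.64 80 213.425 234.9375 207 219 231 239
stand 0.58 788 219.3210659898477 235.5482233502538 200 237 220 251
```

View pics/v2.png

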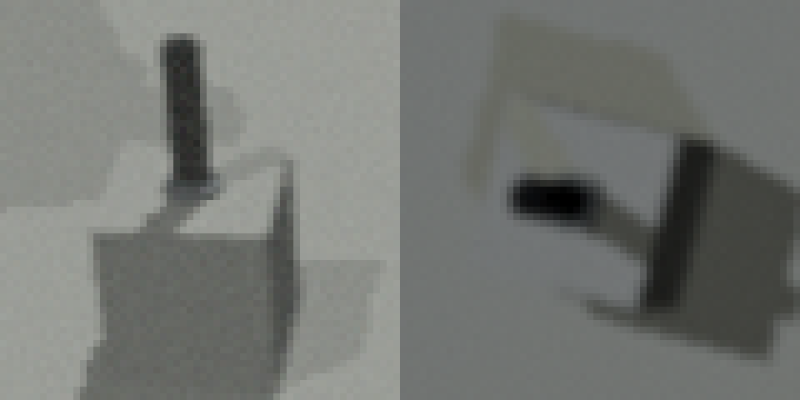

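Run:
```python
from h import *
for c,u,v in(("side",262.7,127.2),("top",213.1,234.9)): print(c,atz(c,(u,v),.124))
print(atz("side",(263.7,137.8),.087))
print(tri(ray("side",(262.7,127.2)),ray("top",(213.1,234.9))))
```

```text
side [0.46028646 0.25701726 0.124     ]
top [0.45725904 0.25010981 0.124     ]
[0.46048802 0.25723323 0.087     ]
(array([0.45847908, 0.24887173, 0.1284887 ]), np.float64(0.0027056351850788295))
```

Call:
{"fn": "move_arm", "kwargs": {"deltas": [[25,-35,0,0,0,0],[25,-35,0,0,0,0],[25,-35,0,0,0,0],[25,-35,0,0,0,0],[25,-35,0,0,0,0]], "claw": 0, "squeeze": 30}}

```text
t: 2.02
eef_pos: [0.3224, 0.4732, 0.4048]
ee_rot: [-3.141, -0.0, -0.301]
force: [0.9, 1.0, 0.5]
width: 0.0875
```

Call:
{"fn": "move_arm", "kwargs": {"deltas": [[20,-32,0,0,0,0],[20,-32,0,0,0,0],[20,-32,0,0,0,0],[20,-32,0,0,0,0],[20,-32,0,0,0,0]]}}

```text
t: 2.43
eef_pos: [0.4223, 0.3132, 0.4051]
ee_rot: [-3.141, -0.0, -0.301]
force: [1.0, -0.1, 0.0]
width: 0.0877
```

Call:
{"fn": "move_arm", "kwargs": {"deltas": [[12,-20,-20,0,0,0],[11,-18,-20,0,0,0],[10.4,-18,0,0,0,0],[0,0,0,0,0,0],[0,0,0,0,0,0]]}}

```text
t: 2.85
eef_pos: [0.4556, 0.2581, 0.3646]
ee_rot: [3.141, -0.0, -0.304]
force: [0.4, 0.4, 1.5]
width: 0.0876
```

Run:
```python
from h import *
s=arm.get_state();print(s["eef_pos"],s["force"])
a=arm.grab_frame("side")[...,::-1]
cv2.imwrite("pics/v3.png",cv2.resize(a[60:180,190:340],(750,600),interpolation=3))
p=s["eef_pos"];print(proj("side",p-[0,0,.178]),proj("side",p-[0,0,.1593]))
```

```text
[0.45560169 0.25809756 0.36464639] [0.41964205 0.42578441 1.54376504]
[259.39936239 108.27199716] [258.86810898 102.40183945]
```

View pics/v3.png

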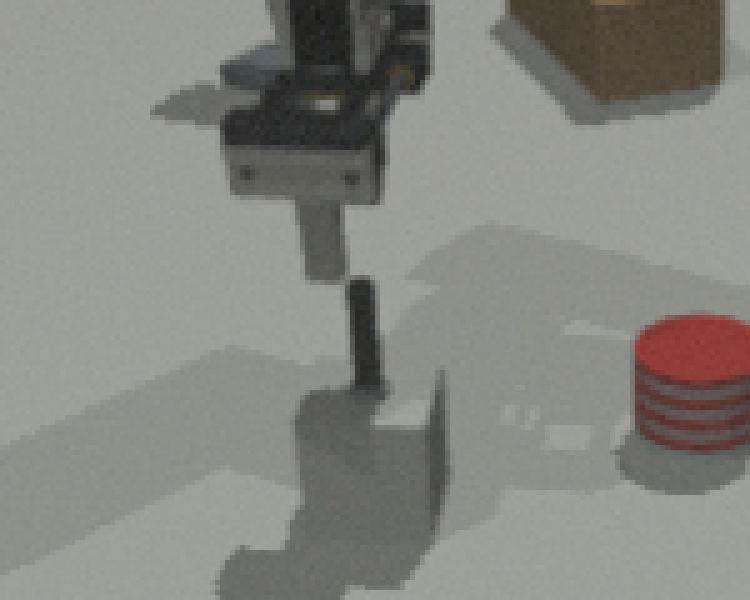

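Run:
```python
from h import *
s=arm.get_state();p=s["eef_pos"];print(p,s["ee_rot"])
j=np.array([-.298,-.955,0]);
for d in(.046,.064): print(proj("side",np.array([.4556,.2581,.3646])+j*d-[0,0,.178]))
```

```text
[0.45538356 0.25882832 0.36494056] [-3.14109753e+00 -3.17450543e-04 -3.02826430e-01]
[256.00467142 115.59928394]
[254.62055686 118.58215325]
```

Call:
{"fn": "move_arm", "kwargs": {"deltas": [[3.6,-7.8,0,0,0,0],[0,0,-20,0,0,0],[0,0,-20,0,0,0],[0,0,-20,0,0,0],[0,0,-16,0,0,0]]}}

```text
t: 3.32
eef_pos: [0.4583, 0.2515, 0.2879]
ee_rot: [-3.141, 0.0, -0.301]
force: [0.0, 0.3, 0.2]
width: 0.088
```

Call:
{"fn": "move_arm", "kwargs": {"deltas": [[0,0,0,0,0,0],[0,0,0,0,0,0],[0,0,0,0,0,0],[0,0,0,0,0,0],[0,0,0,0,0,0]]}}

```text
t: 3.73
eef_pos: [0.459, 0.2516, 0.2899]
ee_rot: [-3.14, -0.001, -0.301]
force: [-0.3, 0.0, -0.2]
width: 0.0874
```

Run:
```python
from h import *
s=arm.get_state();print(s["eef_pos"],s["force"])
a=arm.grab_frame("side")[...,::-1]; b=arm.grab_frame("top")[...,::-1]
cv2.imwrite("pics/v4.png",np.hstack([cv2.resize(a[90:170,220:300],(400,400),interpolation=3),cv2.resize(b[195:275,170:250],(400,400),interpolation=3)]))
```

```text
[0.45895663 0.25155474 0.28987982] [-0.26774177  0.03524413 -0.24817759]
```

View pics/v4.png

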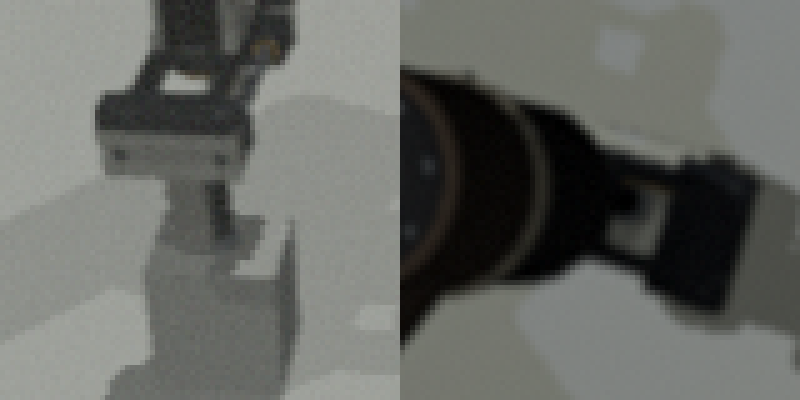

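Call:
{"fn": "move_arm", "kwargs": {"deltas": [[0,0,0,0,0,0],[0,0,0,0,0,0],[0,0,0,0,0,0],[0,0,0,0,0,0],[0,0,0,0,0,0]], "claw": 255, "squeeze": 10}}

```text
t: 4.25
eef_pos: [0.4587, 0.2511, 0.2886]
ee_rot: [3.142, 0.0, -0.302]
force: [-0.8, -0.3, -0.7]
width: 0.0599
```

Call:
{"fn": "move_arm", "kwargs": {"deltas": [[0,0,0,0,0,0],[0,0,0,0,0,0],[0,0,0,0,0,0],[0,0,0,0,0,0],[0,0,0,0,0,0]]}}

```text
t: 4.67
eef_pos: [0.4587, 0.2511, 0.2886]
ee_rot: [3.141, 0.0, -0.302]
force: [0.2, -0.3, 0.0]
width: 0.0263
```

```bash
python3 -c "
from h import *
s=arm.get_state();print(s['eef_pos'],s['force'],s['moment'],s['width'])"
```

```text
[0.45873778 0.25114559 0.28862753] [ 0.23520432 -0.29897414  0.02613568] [ 0.03475491 -0.02446622 -0.00270684] 0.02631603460248134
```

Call:
{"fn": "move_arm", "kwargs": {"deltas": [[0,0,0,0,0,0],[0,0,0,0,0,0],[0,0,0,0,0,0],[0,0,0,0,0,0],[0,0,0,0,0,0]]}}

```text
t: 5.08
eef_pos: [0.4589, 0.2515, 0.2888]
ee_rot: [-3.141, -0.0, -0.302]
force: [1.0, 3.2, -0.2]
width: 0.0176
```

```bash
python3 -c "
from h import *
s=arm.get_state();print(s['eef_pos'],s['force'],s['moment'],s['width'])"
```

```text
[0.45891332 0.25151367 0.28883361] [ 1.03955412  3.20858616 -0.22988542] [ 1.18021434 -0.32651077 -0.006936  ] 0.017569655105715298
```

Call:
{"fn": "move_arm", "kwargs": {"deltas": [[0.2,0.6,0,0,0,0],[0,0,0,0,0,0],[0,0,0,0,0,0],[0,0,0,0,0,0],[0,0,0,0,0,0]]}}

```text
t: 5.5
eef_pos: [0.459, 0.2518, 0.2887]
ee_rot: [-3.141, -0.0, -0.302]
force: [0.8, 1.5, -0.3]
width: 0.0179
```

```bash
python3 -c "
from h import *
s=arm.get_state();print(s['eef_pos'],s['force'],s['moment'],s['width'])"
```

```text
[0.45898009 0.25176652 0.28874224] [ 0.76220596  1.50713523 -0.25996519] [ 0.82763295 -0.32323055  0.00766559] 0.017936961458899846
```

Call:
{"fn": "move_arm", "kwargs": {"deltas": [[0.2,0.6,0,0,0,0],[0,0,0,0,0,0],[0,0,0,0,0,0],[0,0,0,0,0,0],[0,0,0,0,0,0]], "squeeze": 30}}

```text
t: 5.92
eef_pos: [0.459, 0.2521, 0.2886]
ee_rot: [3.141, 0.0, -0.302]
force: [0.3, -0.5, 1.4]
width: 0.0174
```

```bash
python3 -c "
from h import *
s=arm.get_state();print(s['eef_pos'],s['force'],s['moment'],s['width'])"
```

```text
[0.45904423 0.25213235 0.28859205] [ 0.34310047 -0.50473092  1.42830905] [-0.05678857  0.02475696  0.00763022] 0.017417287057719336
```

Call:
{"fn": "move_arm", "kwargs": {"deltas": [[0,0,10,0,0,0],[0,0,15,0,0,0],[0,0,20,0,0,0],[0,0,20,0,0,0],[0,0,20,0,0,0]]}}

```text
t: 6.33
eef_pos: [0.4588, 0.2519, 0.3749]
ee_rot: [3.141, 0.001, -0.302]
force: [0.9, -0.7, -0.2]
width: 0.0173
```

```bash
python3 -c "
from h import *
s=arm.get_state();print(s['eef_pos'],s['force'],s['moment'],s['width'])"
```

```text
[0.45882665 0.25194965 0.37490846] [ 0.94471518 -0.68107055 -0.23562112] [ 0.01904914 -0.02946592  0.03940262] 0.01731705844723828
```

Call:
{"fn": "move_arm", "kwargs": {"deltas": [[3,-12,10,0,0,0],[7,-27,10,0,0,0],[8,-32,5,0,0,0],[8,-32,0,0,0,0],[8,-32,0,0,0,0]]}}

```text
t: 6.75
eef_pos: [0.4928, 0.1154, 0.3993]
ee_rot: [-3.141, 0.0, -0.301]
force: [0.6, -0.8, -1.9]
width: 0.0177
```

Call:
{"fn": "move_arm", "kwargs": {"deltas": [[8,-32,0,0,0,0],[8,-32,0,0,0,0],[8,-32,0,0,0,0],[8,-32,0,0,0,0],[8,-32,0,0,0,0]]}}

```text
t: 7.17
eef_pos: [0.5326, -0.0449, 0.3988]
ee_rot: [3.141, 0.001, -0.302]
force: [0.9, 0.8, -0.4]
width: 0.0175
```

Call:
{"fn": "move_arm", "kwargs": {"deltas": [[8,-32,0,0,0,0],[6,-25,0,0,0,0],[5,-20,0,0,0,0],[2,-10,0,0,0,0],[0,0,0,0,0,0]]}}

```text
t: 7.58
eef_pos: [0.5538, -0.1318, 0.3983]
ee_rot: [3.141, 0.001, -0.304]
force: [0.1, -0.3, -0.6]
width: 0.0173
```

Run:
```python
from h import *
s=arm.get_state();p=s["eef_pos"];print(s["t"],p,s["ee_rot"],s["force"])
a=arm.grab_frame("side")[...,::-1];b=arm.grab_frame("top")[...,::-1]
cv2.imwrite("pics/s5.png",a);cv2.imwrite("pics/t5.png",b)
for r in arm.spot_point("probe_tip","side")[:2]: print(r, atz("side",r["xy"],p[2]-.2757))
print(proj("side",p-[0,0,.2757]))
cv2.imwrite("pics/v5.png",np.hstack([cv2.resize(a[160:230,290:360],(400,400),interpolation=3),cv2.resize(b[150:230,300:380],(400,400),interpolation=3)]))
```

```text
7.5833 [ 0.55379907 -0.13178177  0.3982571 ] [ 3.14092212e+00  1.43667083e-03 -3.04496003e-01] [ 0.0663233  -0.32490569 -0.56818564]
{'xy': [316.7, 203.1], 'score': 0.65} [ 0.54928896 -0.12963878  0.1225571 ]
[318.75176456 203.42512937]
```

View pics/v5.png

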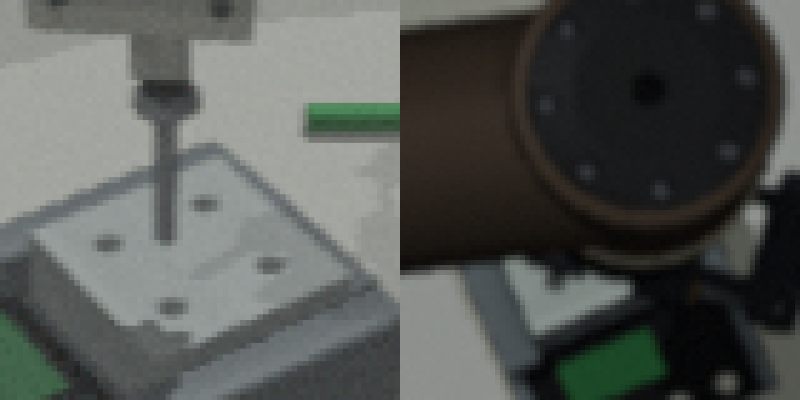

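Run:
```python
from h import *
print(arm.get_state()["eef_pos"])
for q in[(308.4,202.2),(325.3,195.3),(336.8,206.),(319.6,213.3)]: print(atz("side",(q[0]+.35,q[1]+1.6),.095))
g=cv2.imread("pics/s5.png",0);print(g[180:206,311:326])
```

```text
[ 0.55369827 -0.12938521  0.39859115]
[ 0.53624323 -0.09535035  0.095     ]
[ 0.58286492 -0.07678232  0.095     ]
[ 0.60139146 -0.12332711  0.095     ]
[ 0.5547844  -0.14169171  0.095     ]
[[164 166 151 126 100  91  83  91  84  83  84 105 132 151 162]
 [164 162 164 163 154 121  86  78  79  86 123 152 163 164 163]
 [164 163 162 164 164 144 103  74  78 100 140 166 165 159 163]
 [163 164 163 163 164 147 100  75  83 100 146 167 166 162 163]
 [163 161 162 163 164 147 107  84  76 102 142 164 165 161 161]
 [165 164 161 164 161 145 104  81  84  98 144 161 146 129 123]
 [164 162 164 164 164 146 106  85  85  97 120 123 107 106 106]
 [163 164 165 165 165 143 106  79  81  81  93 104 107 107 109]
 [167 164 160 161 165 143  94  83  81  79  94 108 110 123 134]
 [162 162 147 133 125 101  86  79  77  78 103 121 141 148 149]
 [147 124 110 106 110  96  85  83  81  90 126 150 151 150 151]
 [110 104 104 109 109  99  85  84  79  94 131 152 154 150 152]
 [108 107 114 121 131 121  99  83  78  95 134 151 152 150 150]
 [111 125 140 148 150 138 103  82  80  99 132 152 151 152 149]
 [143 148 149 151 151 136 101  83  82 106 140 153 146 133 121]
 [151 155 150 149 150 136 102  83  79 106 140 145 126  96  87]
 [151 151 152 152 151 134  99  81  78 112 140 148 135 109  96]
 [151 150 153 152 151 135 103  83  80 109 140 151 154 146 139]
 [151 150 151 149 152 141 102  81  80 107 144 155 151 153 150]
 [149 148 148 153 154 136 100  83  75 107 142 151 150 152 153]
 [149 150 148 152 151 139 100  83  81 111 140 153 155 151 151]
 [139 149 151 152 152 136 105  83  78 110 141 154 152 151 153]
 [127 149 150 147 150 146 137 108 106 132 150 153 152 153 151]
 [137 150 149 149 149 148 148 143 143 151 152 151 150 153 154]
 [151 150 150 152 149 151 152 150 151 152 152 154 151 153 150]
 [153 151 147 154 147 148 150 149 148 152 154 154 150 151 152]]
```

Call:
{"fn": "move_arm", "kwargs": {"deltas": [[1.5,-5,0,0,0,0],[0,-5.2,0,0,0,0],[0,0,-10,0,0,0],[0,0,-10,0,0,0],[0,0,0,0,0,0]]}}

```text
t: 8.15
eef_pos: [0.5548, -0.1395, 0.3757]
ee_rot: [3.141, 0.004, -0.302]
force: [-0.2, -0.2, -2.2]
width: 0.0178
```

Call:
{"fn": "move_arm", "kwargs": {"deltas": [[0,0,0,0,0,0],[0,0,0,0,0,0],[0,0,0,0,0,0],[0,0,0,0,0,0],[0,0,0,0,0,0]]}}

```text
t: 8.57
eef_pos: [0.5557, -0.1398, 0.379]
ee_rot: [-3.141, -0.0, -0.302]
force: [-0.4, 0.4, -1.3]
width: 0.0174
```

Run:
```python
from h import *
s=arm.get_state();p=s["eef_pos"];print(s["t"],p,s["force"])
a=arm.grab_frame("side")[...,::-1];cv2.imwrite("pics/s6.png",a)
print(proj("side",p-[0,0,.2757]),[proj("side",p+d-[0,0,.2757]).round(2) for d in np.eye(3)*.003])
g=cv2.cvtColor(a,6);print(g[203:219,313:328])
```

```text
8.5667 [ 0.55570359 -0.13983216  0.37895134] [-0.40073934  0.38297993 -1.27447419]
[320.18844578 211.71879824] [array([321.42, 211.56]), array([319.93, 210.92]), array([320.2 , 210.75])]
[[154 151 151 150 150 134  97  81  83 123 155 153 152 154 155]
 [154 152 151 152 151 134  96  82  78 123 156 152 154 152 153]
 [150 151 151 153 152 132  91  83  80 127 154 154 154 152 155]
 [151 151 151 151 153 134  92  77  80 124 154 153 154 156 153]
 [148 155 151 154 154 134  90  78  80 123 155 154 155 155 151]
 [151 153 154 153 153 132  93  77  80 122 154 151 154 148 138]
 [152 150 153 153 156 134  95  80  82 124 152 153 143 140 140]
 [149 150 153 151 153 140 105  88  96 135 144 139 139 136 139]
 [152 152 149 151 154 153 135 116 121 138 138 136 139 140 145]
 [150 151 152 151 145 129 118 119 114 120 136 138 144 147 154]
 [151 151 152 151 131 101  90  90  92 118 144 149 148 152 152]
 [154 152 151 152 136  96  85  88 102 125 147 154 153 152 151]
 [154 150 149 146 128 100  97  99 124 154 157 155 153 152 150]
 [105 104 104 101  99  94  96  99 128 150 154 151 148 153 153]
 [ 97  97 101 100  94  97  93  94  98 102 101 106 105 134 153]
 [ 99 101  98 101 100  94  94  99  97  97  95  94 102 128 138]]
```

Call:
{"fn": "move_arm", "kwargs": {"deltas": [[-1.3,1,0,0,0,0],[0,0,-3,0,0,0],[0,0,-3,0,0,0],[0,0,-2,0,0,0],[0,0,-2,0,0,0]]}}

```text
t: 9.03
eef_pos: [0.5543, -0.1389, 0.3683]
ee_rot: [3.141, 0.0, -0.302]
force: [0.7, 0.1, -0.6]
width: 0.0173
```

Call:
{"fn": "move_arm", "kwargs": {"deltas": [[0,0,-1,0,0,0],[0,0,-1,0,0,0],[0,0,0,0,0,0],[0,0,0,0,0,0],[0,0,0,0,0,0]]}}

```text
t: 9.45
eef_pos: [0.5544, -0.1389, 0.3668]
ee_rot: [3.142, -0.0, -0.302]
force: [-0.1, 0.9, -0.4]
width: 0.0174
```

```bash
python3 -c "
from h import *
s=arm.get_state();print(s['eef_pos'],s['eef_pos'][2]-.2757,s['force'],s['moment'],s['width'])"
```

```text
[ 0.55439736 -0.13888585  0.36675975] 0.09105974956686497 [-0.06603796  0.88004111 -0.39415221] [-0.00830449 -0.01800353 -0.01969581] 0.017366473834517192
```

Call:
{"fn": "move_arm", "kwargs": {"deltas": [[0,0,-2,0,0,0],[0,0,-2,0,0,0],[0,0,-2,0,0,0],[0,0,-1,0,0,0],[0,0,0,0,0,0]]}}

```text
t: 9.87
eef_pos: [0.5543, -0.1389, 0.3593]
ee_rot: [3.141, 0.0, -0.302]
force: [0.4, -0.3, -0.6]
width: 0.0176
```

```bash
python3 -c "
from h import *
s=arm.get_state();print(s['eef_pos'],s['eef_pos'][2]-.2757,s['force'],s['moment'],s['width'])"
```

```text
[ 0.55431059 -0.13885465  0.35931681] 0.08361681344340893 [ 0.40599903 -0.26950464 -0.56304628] [-0.04039474 -0.08808861  0.01036501] 0.017587065565401898
```

Call:
{"fn": "move_arm", "kwargs": {"deltas": [[0,0,-4,0,0,0],[0,0,-4,0,0,0],[0,0,-4,0,0,0],[0,0,-3,0,0,0],[0,0,0,0,0,0]]}}

```text
t: 10.28
eef_pos: [0.5543, -0.1388, 0.3438]
ee_rot: [3.141, 0.001, -0.302]
force: [1.3, 0.1, -1.9]
width: 0.0174
```

Call:
{"fn": "move_arm", "kwargs": {"deltas": [[0,0,-1.5,0,0,0],[0,0,-1.5,0,0,0],[0,0,-1,0,0,0],[0,0,-1,0,0,0],[0,0,0,0,0,0]]}}

```text
t: 10.7
eef_pos: [0.5543, -0.1388, 0.3395]
ee_rot: [3.142, 0.0, -0.302]
force: [-0.1, 0.4, -0.8]
width: 0.0176
```

```bash
python3 -c "
from h import *
s=arm.get_state();print(s['eef_pos'],s['eef_pos'][2]-.2757,s['force'],s['moment'],s['width'])"
```

```text
[ 0.55430107 -0.13884455  0.33950598] 0.06380597915886549 [-0.07924016  0.42497199 -0.77520223] [ 0.02055154 -0.09416101  0.04418522] 0.01764653422772949
```

Depth 31 mm with no contact; going on in 4 mm increments.

Call:
{"fn": "move_arm", "kwargs": {"deltas": [[0,0,-1,0,0,0],[0,0,-1,0,0,0],[0,0,-1,0,0,0],[0,0,-1,0,0,0],[0,0,0,0,0,0]]}}

```text
t: 11.12
eef_pos: [0.5543, -0.1389, 0.3354]
ee_rot: [3.142, 0.0, -0.302]
force: [0.1, -0.3, -0.6]
width: 0.0175
```

Call:
{"fn": "move_arm", "kwargs": {"deltas": [[0,0,-1,0,0,0],[0,0,-1,0,0,0],[0,0,-1,0,0,0],[0,0,0,0,0,0],[0,0,0,0,0,0]]}}

```text
t: 11.53
eef_pos: [0.5543, -0.1389, 0.3326]
ee_rot: [3.142, 0.0, -0.302]
force: [0.2, -0.3, -1.5]
width: 0.0173
```

Call:
{"fn": "move_arm", "kwargs": {"deltas": [[0,0,-1,0,0,0],[0,0,-1,0,0,0],[0,0,-1,0,0,0],[0,0,0,0,0,0],[0,0,0,0,0,0]]}}

```text
t: 11.95
eef_pos: [0.5544, -0.1388, 0.3296]
ee_rot: [3.142, 0.0, -0.302]
force: [0.3, 0.2, -0.6]
width: 0.0174
```

Call:
{"fn": "move_arm", "kwargs": {"deltas": [[0,0,-1,0,0,0],[0,0,-1,0,0,0],[0,0,-1,0,0,0],[0,0,0,0,0,0],[0,0,0,0,0,0]]}}

```text
t: 12.37
eef_pos: [0.5543, -0.1389, 0.3266]
ee_rot: [3.142, 0.0, -0.302]
force: [-0.0, -0.3, 0.0]
width: 0.0175
```

Call:
{"fn": "move_arm", "kwargs": {"deltas": [[0,0,-3,0,0,0],[0,0,-4,0,0,0],[0,0,-4,0,0,0],[0,0,-3,0,0,0],[0,0,0,0,0,0]]}}

```text
t: 12.78
eef_pos: [0.5543, -0.1388, 0.3118]
ee_rot: [3.141, 0.001, -0.302]
force: [1.1, 0.3, -1.0]
width: 0.0174
```

Call:
{"fn": "move_arm", "kwargs": {"deltas": [[0,0,-3,0,0,0],[0,0,-3,0,0,0],[0,0,-2,0,0,0],[0,0,-1,0,0,0],[0,0,0,0,0,0]]}}

```text
t: 13.2
eef_pos: [0.5543, -0.1388, 0.3034]
ee_rot: [3.141, 0.0, -0.302]
force: [0.9, 0.0, -1.8]
width: 0.0175
```

Call:
{"fn": "move_arm", "kwargs": {"deltas": [[0,0,-1,0,0,0],[0,0,-1,0,0,0],[0,0,-0.5,0,0,0],[0,0,-0.5,0,0,0],[0,0,0,0,0,0]]}}

```text
t: 13.62
eef_pos: [0.5543, -0.1389, 0.3006]
ee_rot: [3.142, 0.0, -0.302]
force: [-0.2, 0.0, -0.3]
width: 0.0174
```

Call:
{"fn": "move_arm", "kwargs": {"deltas": [[0,0,-0.5,0,0,0],[0,0,-0.5,0,0,0],[0,0,-0.5,0,0,0],[0,0,0,0,0,0],[0,0,0,0,0,0]]}}

```text
t: 14.03
eef_pos: [0.5543, -0.1389, 0.2991]
ee_rot: [-3.142, 0.0, -0.302]
force: [-0.2, 0.1, -0.9]
width: 0.0176
```

Call:
{"fn": "move_arm", "kwargs": {"deltas": [[0,0,-0.5,0,0,0],[0,0,-0.5,0,0,0],[0,0,0,0,0,0],[0,0,0,0,0,0],[0,0,0,0,0,0]]}}

```text
t: 14.45
eef_pos: [0.5544, -0.1389, 0.2986]
ee_rot: [3.142, -0.0, -0.302]
force: [-2.2, 1.4, 5.1]
width: 0.0179
```

Call:
{"fn": "move_arm", "kwargs": {"deltas": [[0,0,0,0,0,0],[0,0,0,0,0,0],[0,0,0,0,0,0],[0,0,0,0,0,0],[0,0,0,0,0,0]], "claw": 0}}

```text
t: 14.87
eef_pos: [0.5543, -0.1389, 0.2979]
ee_rot: [3.142, 0.0, -0.302]
force: [0.6, 0.5, 0.1]
width: 0.0457
```

Call:
{"fn": "move_arm", "kwargs": {"deltas": [[0,0,0,0,0,0],[0,0,0,0,0,0],[0,0,0,0,0,0],[0,0,0,0,0,0],[0,0,0,0,0,0]]}}

```text
t: 15.28
eef_pos: [0.5543, -0.1389, 0.2982]
ee_rot: [-3.142, -0.0, -0.302]
force: [0.0, -0.4, 0.1]
width: 0.0789
```

Call:
{"fn": "move_arm", "kwargs": {"deltas": [[0,0,5,0,0,0],[0,0,15,0,0,0],[0,0,20,0,0,0],[0,0,20,0,0,0],[0,0,20,0,0,0]]}}

```text
t: 15.7
eef_pos: [0.5542, -0.1389, 0.3794]
ee_rot: [3.141, 0.0, -0.302]
force: [0.3, 0.3, 0.2]
width: 0.0875
```

Call:
{"fn": "move_arm", "kwargs": {"deltas": [[0,20,10,0,0,0],[0,30,0,0,0,0],[0,30,0,0,0,0],[0,30,0,0,0,0],[0,30,0,0,0,0]]}}

```text
t: 16.12
eef_pos: [0.5541, 0.0023, 0.3889]
ee_rot: [-3.141, -0.001, -0.302]
force: [0.4, 0.9, -0.3]
width: 0.0878
```

Call:
{"fn": "move_arm", "kwargs": {"deltas": [[0,20,0,0,0,0],[0,20,0,0,0,0],[0,0,0,0,0,0],[0,0,0,0,0,0],[0,0,0,0,0,0]]}}

```text
t: 16.53
eef_pos: [0.5543, 0.041, 0.3884]
ee_rot: [3.142, -0.0, -0.301]
force: [0.8, 0.0, 0.6]
width: 0.0875
```

Run:
```python
from h import *
s=arm.get_state();print(s["t"],s["eef_pos"],s["force"],s["width"])
a=arm.grab_frame("side")[...,::-1];b=arm.grab_frame("top")[...,::-1]
for n in("probe_collar","dishes","tube_rack","marker"):
    for c in("side","top"):
        r=arm.spot_point(n,c)
        if r: print(n,c,r[0]["score"],np.round(r[0]["xy"],1),atz(c,r[0]["xy"],.095 if n=="probe_collar" else 0)[:2])
cv2.imwrite("pics/v6.png",np.hstack([cv2.resize(a[150:250,270:370],(400,400),interpolation=3),cv2.resize(b[150:250,290:390],(400,400),interpolation=3)]))
```

```text
16.5333 [0.55425582 0.04095678 0.38838171] [0.7712066  0.04227667 0.59518329] 0.08752857505854302
probe_collar top 0.55 [344.9 198.8] [ 0.55473921 -0.13522351]
dishes side 0.72 [328.3 145.2] [0.67900349 0.31528371]
dishes top 0.59 [206.1 164.2] [0.68850713 0.30524862]
tube_rack side 0.83 [311.9 370. ] [ 0.47081232 -0.47360748]
tube_rack top 0.82 [450.6 227. ] [ 0.46574992 -0.46846602]
marker side 0.73 [358.3 182.6] [0.72088268 0.08868651]
marker top 0.47 [275.1 151.7] [0.7217164  0.08100811]
```

View pics/v6.png

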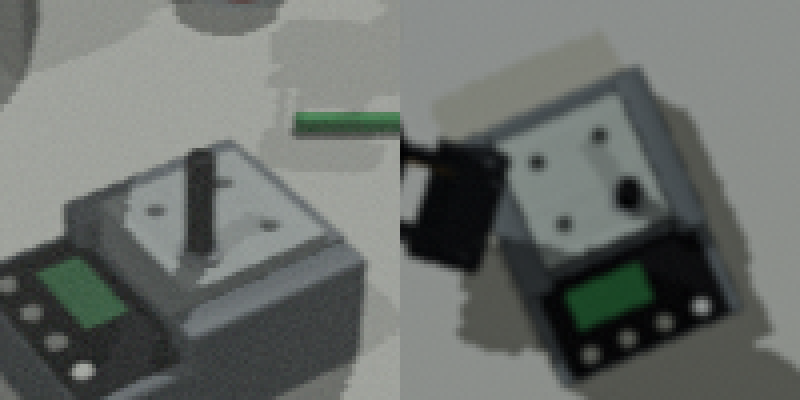

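The last picture shows the probe upright in well3. In the side crop the handle's foot is at about (200,253), which is pixel (320,213) and the place where the well mouth was. The other three wells are empty and the gripper is clear.

```bash
python3 -c "
from station import arm
print(arm.job_done())"
```

```text
the job is handed in; nothing more can be done
None
```

The probe is seated in well3 (the heater's -x, -y corner) and released. The job was handed in at about 17 s, and `job_done` gives no verdict.

- **Finding the full-depth well:** well3 was the first well I tried. The tip went past 42 mm, the deepest a spacer could stop it, with no contact. I felt the stop only at TCP height 0.2986 m. The collar should meet the block at 0.2987 m, and the contact force was about 5 N.
- **Seated and released:** after letting go, the wrist force was about 1 N or less and the fingers were open at 88 mm. The last pictures show the probe upright over well3 with its collar on the block.
- **Bystanders:** the dishes, tube rack and marker were found within about 13 mm of where they started. The largest shift was the marker in the top view. The side view put it about 3 mm off, so I take this as detection noise, and the arm never came near them.
- **Disagreements:** the two cameras differed by 3 to 7 mm in y. I settled this with the grip force at the stand and by comparing the tip with the well in the same side-camera view. On the last look the network did not find the collar in the side view. In the top view it placed the collar about 4 mm from the well centre in y. The force and height readings do not support an offset that large.

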